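# Lock the drip hanger against its buffer and hang the tube basket

### The job

The basket of tubes has to drip over the tray. Flip the cam lever up to free the hanger carriage, slide it left along the rail until it pushes the sprung buffer about half way in, and flip the lever fully down while you hold it there, so that the buffer stays pushed in. Only then hang the basket by its handle across both prongs of the carriage and leave it hanging, with all the other things left where they stand.

Things in the scene. Friction and masses are not known exactly. Their poses are not given: they have to be found in the camera images.
- rack: Fixed bench stand with a level aluminium rail. Origin on the bench under the middle of the rail; x across the rail, away from the robot; y along the rail, to the robot's left (towards the buffer); z up. Rail 40 mm wide, 560 mm long, top face 200 mm above the bench, a post under each end. Its yaw varies by up to 0.15 rad.
- carriage: Grey carriage that slides along the rail's y, 90 mm long. Origin: its centre at the height of the rail's top face; axes as the rack's. Front plate faces -x: front face at x = -32 mm, z from -45 to +22 mm. Unlocked it slides with 1 to 2 N; locked it holds against about 40 N. Starts locked, 80 to 200 mm short of the buffer.
- prongs (a point): Midpoint between the carriage's two hanging prongs, at (-85, 0, -20) mm in the carriage frame. The prongs, 8 mm round steel at y = -28 and +28 mm, run straight and level (z = -20 mm) from the front plate to x = -120 mm, then turn up; the tops of the tips are at x = -127 mm, z = 0.
- lever (a joint): Cam lever on the carriage, rad. 0 = fully down: flat, pointing to +x behind the rail, locked. Grows as it swings up about a pivot along y at (0, 0, 16) mm in the carriage frame; 1.6 = end stop just past upright, free. Cam bites below about 1.05 rad: then it takes about 5 N at the grip; the last 0.15 rad goes over centre. The lever stays where it is left.
- lever_grip (a point): Middle of the lever's black grip: 18 mm wide (along the rail), 12 mm thick, 36 mm long. 71 mm from the pivot; with the lever fully down it is at (70, 0, 28) mm in the carriage frame (direction 0.17 rad above level).
- tray: Dark steel drip tray fixed under the left part of the rail, 130 x 160 x 20 mm; origin: centre of its underside; axes as the rack's. A post left of it carries a sprung buffer in line with the carriage's front plate: 18 mm rubber head pointing to -y, 205 mm up. Post set by hand: head 20 to 70 mm to +y of the origin. Gives 12 mm, 0.8 N/mm; pushes back a carriage not held or locked.
- basket: Loose steel basket of eight tubes, 64 mm (x) by 108 mm (y), about 0.25 kg, standing on the bench; origin at the centre of its underside, z up. Box 40 mm high, tubes up to 88 mm. A rigid wire handle of 9 mm round bar rises from the two ends of the box (uprights at y = -51.5 and +51.5 mm) to a straight level bar along y.
- basket_bar (a point): Middle of the handle's top bar (bar's axis), 140 mm above the basket's underside; the bar is 9 mm thick and runs along the basket's y, 94 mm clear between the uprights.
- bottle: Amber bottle with white cap, 68 mm wide, 150 mm tall, loose bystander; origin at the centre of its underside.
- beaker: Glass beaker, 72 mm wide, 85 mm tall, loose bystander; origin at the centre of its underside.
- jar: White screw jar, 60 mm wide, 70 mm tall, loose bystander; origin at the centre of its underside.
- dish: Shallow glass dish, 90 mm wide, 18 mm tall, loose bystander; origin at the centre of its underside.
- spatula: Flat steel spatula lying on the bench behind the rail, about 200 mm long, loose bystander; origin on its underside.
- vial: Small amber vial, 32 mm wide, 50 mm tall, behind the rail, loose bystander; origin at the centre of its underside.
- tuberack: White block rack of capped tubes, 80 x 200 mm, 109 mm tall, loose bystander; origin at the centre of its underside.

How it is judged:
By the outcome, as a careful person would: the job done as asked, in the order asked, and still so for the second after the job is handed in, with the robot touching nothing.
It also fails if it takes over 67 s, if anything falls off the work surface, if the arm or the gripper's body presses on something with over 40 N, if the wrist force passes 120 N, or if a joint passes its speed limit or range.

### The arm

A 6-joint arm with a two-finger parallel gripper is mounted at the origin on the work surface. World frame = base frame: x ahead of the robot, y to its left, z up, the work surface at z = 0. Lengths are in m, angles in rad, forces in N, time in s.
With the tool pointing down it reaches from about 0.425 to 0.95 m from the base axis. Payload 3.5 kg.
Tool frame: the origin (TCP) lies between the finger pads; the fingertips stand 14 mm ahead of it and the grasp point (between the pads) lies 5 mm behind it; z points along the fingers, y is the line along which they close (so a half turn about z gives the same grasp; the last joint's range is limited). The gripper opens to 85 mm and grips with 20 to 120 N. Pads are 22 mm wide; open, the fingers measure 114 mm over their backs; the gripper's body (76 mm by 85 mm) begins 54 mm behind the grasp point. The pads swing forward as they close: fully open they stand 13 mm farther back than shut.
Start: joints at [-1.384, 0.286, 1.577, -0, 1.279, -0.15], TCP at [0.223, -0.637, 0.245] pointing down, gripper open.
Joint ranges: [-2.77, 2.77], [-0.9, 2.22], [0.21, 2.48], [-1.53, 4.67], [0.24, 2.81], [-2.84, 2.84]. Speed limits (rad/s): [2.79, 2.79, 3.14, 3.14, 3.14, 3.14].

### API

Orientations are given as a unit quaternion [x, y, z, w].
In Python, from plant import * gives the robot as it stands.
- The arm moves only by the tool step_arm, never from a script. Its argument "commands" is a list of rows, each an object of numbers: "gripper": the gripper's target within -1 to 1 (shut at 1, half-way at 0, fully open at -1); "x", "y", "z": the shift along the tool's x, y, z in mm; "spin": the turn about the tool's z in degrees. A call has exactly 10 rows; each row shifts and turns the commanded pose from where the row before left it, along the tool's axes as they then stand; what a row does not reach is not made up. A row lasts 1/10 s, in which the tool goes at most 50 mm and 8.59 degrees, less where a joint would pass 70% of its speed; a pose out of reach is approached as far as the arm can. A call with a gripper value outside its range is refused whole. The fingers move at their own pace and stop on an object; "force" is the grip in N (left out, the last holds). Time passes only in rows, so rows that do not move let the fingers close, or fill a call up. It gives the time, the measured TCP pose, the force, the opening and the grip force at its end, in the units of the state.
- get_state(): the state, without advancing time (a new reading comes with each control period).
- read_camera(name): name is "side" or "top" or "wrist"; returns a dict with "color" (480x640x3 uint8, red, green, blue), "z_map" (480x640 float32, m along the optical axis (not along the pixel's ray), 0 where there is no reading), "fx", "fy", "cx", "cy" (pixels), "distortion" ([k1, k2, p1, p2, k3] as OpenCV has them; the pictures are not rectified), "eye" and "attitude" of the camera in the world; the wrist camera has in their place "mount" (4x4, takes a point from camera to tool coordinates, whose origin is the TCP and whose axes are the flange's). Camera axes: x right, y up, looking along -z (the intrinsics and any distortion apply to the point x, -y, -z); pixel columns grow to the right and rows downward; lengths in m; the calibration is good to about 2 mm. A picture is of the moment at which its call begins: read the wrist's pose just before it.
- sign_off(): hands the job in; it is judged then, once.
The state is a dict: "time": time; "qpos": joint angles; "dq": joint speeds; "joint_efforts": joint torques, N m; "eef_pos": TCP position; "tcp_rot": TCP orientation; "contact_force": force on the tool from outside, world axes, zero at the start; "wrist_torque": the same for the moment, N m; "opening": opening from 0.0 (shut) to 1.0 (fully open); "finger_force": force on a finger pad.
Only numpy, scipy, OpenCV 4.12 (cv2) and the standard library are available. Lean on these libraries where they do the work, as an engineer would, in place of code of your own. Each camera call takes 0.05 s, during which the arm holds its last target. There are 200 camera calls.

## Working session

There is one attempt and no reset: what is moved stays moved. The work goes in short steps, Python scripts to look and compute and a tool call to move; the robot and the scene stay as the last step left them, time stands still between calls to the robot, and variables do not carry over. Pictures are saved under pics/ and viewed, at most 13 in all, crops included, and the job is handed in when it is done.

Besides the shell and the picture viewer there is one more tool, called as name([rows], argument=value, ...), one row to a line, values as JSON. step_arm: Moves the arm, as the interface text tells. Its arguments: {"type":"object","properties":{"commands":{"type":"array"},"force":{"type":"number"}},"required":["commands"]}

```bash
ls; mkdir -p pics; cat > h.py <<'E'
from plant import *
import numpy as np, cv2
from scipy.spatial.transform import Rotation as R
def cam(name):
    s=get_state(); c=read_camera(name)
    if name=='wrist':
        M=np.array(c['mount']); T=np.eye(4); T[:3,:3]=R.from_quat(s['tcp_rot']).as_matrix(); T[:3,3]=s['eef_pos']
        c['T']=T@M
    else:
        a=np.array(c['attitude'],float); T=np.eye(4)
        T[:3,:3]=a if a.shape==(3,3) else R.from_quat(a).as_matrix(); T[:3,3]=c['eye']; c['T']=T
    return c
def rays(c,uv):
    K=np.array([[c['fx'],0,c['cx']],[0,c['fy'],c['cy']],[0,0,1.]])
    p=cv2.undistortPoints(np.array(uv,float).reshape(-1,1,2),K,np.array(c['distortion'],float)).reshape(-1,2)
    return np.c_[p[:,0],-p[:,1],-np.ones(len(p))]
def pts(c,uv):
    uv=np.array(uv).reshape(-1,2); z=c['z_map'][uv[:,1].astype(int),uv[:,0].astype(int)]
    return (c['T'][:3,:3]@(rays(c,uv)*z[:,None]).T).T+c['T'][:3,3]
def cloud(c):
    v,u=np.mgrid[0:480,0:640]; P=pts(c,np.c_[u.ravel(),v.ravel()]).reshape(480,640,3).copy(); P[c['z_map']<=0]=np.nan
    return P
def project(c,P):
    P=np.atleast_2d(P); q=(P-c['T'][:3,3])@c['T'][:3,:3]
    K=np.array([[c['fx'],0,c['cx']],[0,c['fy'],c['cy']],[0,0,1.]])
    return cv2.projectPoints(q*[1,-1,-1],np.zeros(3),np.zeros(3),K,np.array(c['distortion'],float))[0].reshape(-1,2)
def save(c,f): cv2.imwrite('pics/'+f,c['color'][:,:,::-1])
E
python3 - <<'E'
from h import *
import pickle
for n in ['side','top','wrist']:
    c=cam(n); save(c,n+'1.png'); pickle.dump(c,open(n+'1.pkl','wb')); print(n,c['T'].round(3).tolist(),c['fx'],c['distortion'])
print(get_state())
E
```

```text
pics
side [[-0.897, 0.277, -0.345, 0.049], [-0.442, -0.589, 0.677, 1.02], [-0.015, 0.759, 0.65, 1.111], [0.0, 0.0, 0.0, 1.0]] 537.0869198542867 [-0.13307894  0.          0.          0.          0.        ]
top [[0.008, 0.983, -0.183, 0.38], [-1.0, 0.01, 0.011, 0.021], [0.013, 0.183, 0.983, 1.241], [0.0, 0.0, 0.0, 1.0]] 527.8800641970034 [0.01132797 0.         0.         0.         0.        ]
wrist [[0.33, 0.897, 0.295, 0.297], [-0.944, 0.314, 0.1, -0.61], [-0.004, -0.312, 0.95, 0.372], [0.0, 0.0, 0.0, 1.0]] 411.3373041320121 [-0.03994535  0.          0.          0.          0.        ]
{'time': 0.15, 'qpos': array([-1.38398156e+00,  2.87021548e-01,  1.57784672e+00, -1.12740011e-05,
        1.27858919e+00, -1.49962730e-01]), 'dq': array([ 0.00110741, -0.00115305, -0.00619614, -0.00163839, -0.00157883,
        0.00073859]), 'joint_efforts': array([ 1.11676363e-03, -4.06601429e+01, -2.93142557e+01, -1.81981050e-04,
        3.91516602e-03, -1.09396916e-05]), 'eef_pos': array([ 0.22301004, -0.63658199,  0.24422206]), 'tcp_rot': array([ 9.85855382e-01,  1.67595636e-01, -2.25751479e-05, -9.32146869e-04]), 'contact_force': array([-0.54748976,  1.02446026,  0.36402142]), 'wrist_torque': array([-0.02718089,  0.01455793,  0.00381622]), 'finger_force': 0.0, 'opening': 1.0000266397634465}
```

View pics/top1.png

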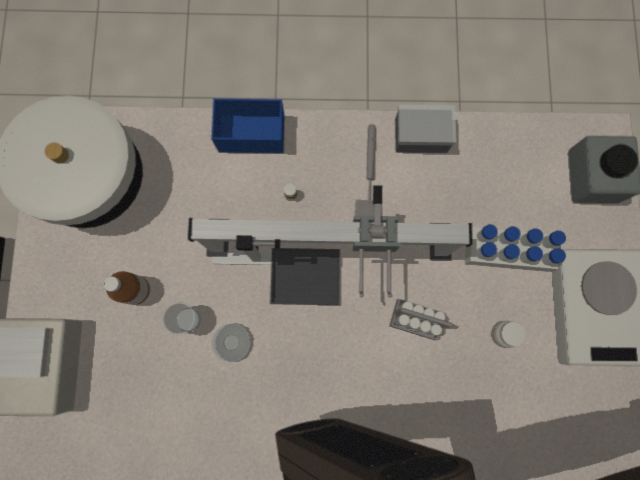

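View pics/side1.png

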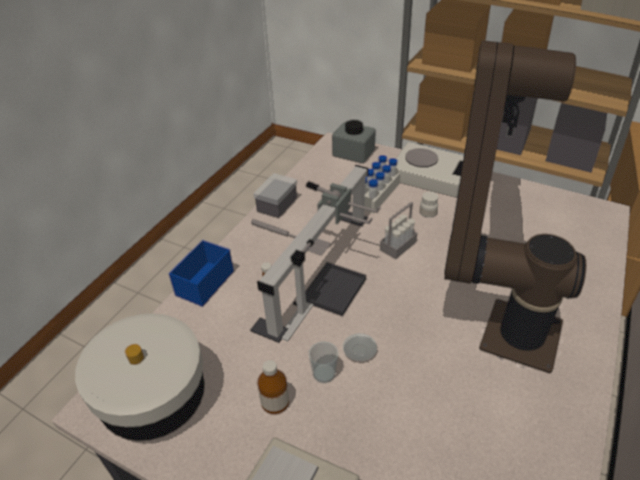

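Top view: the rail runs along row ~232 (cols 190–470). The carriage is at (377,232) with the lever grip at (377,192), and its prongs end at ~(362,292)/(388,292). The buffer head is at ~(277,243), the tray at (306,277) and the basket handle runs from (402,305) to (455,325). The side view agrees: the carriage is far to the right of the buffer, and the bystanders are clear.

```bash
python3 - <<'E'
from h import *
import pickle
L={n:pickle.load(open(n+'1.pkl','rb')) for n in ['side','top','wrist']}
c=L['top'];P=cloud(c)
def med(m): return np.nanmedian(P[m],axis=0).round(4), m.sum()
vv,uu=np.mgrid[0:480,0:640]
z=P[...,2]
print('bench z',np.nanmedian(z[350:400,300:380]))
rail=(abs(z-.2)<.008)&(vv>215)&(vv<250)&(uu>185)&(uu<475)&~((uu>340)&(uu<410))
Q=P[rail]; m=Q.mean(0); U,S,Vt=np.linalg.svd(Q[:,:2]-m[:2],full_matrices=False); d=Vt[0]*np.sign(Vt[0,1])
yaw=np.arctan2(-d[0],d[1]); print('rail n',len(Q),m,'yaw',yaw)
ex=np.array([np.cos(yaw),np.sin(yaw)]);ey=np.array([-ex[1],ex[0]])
a=(Q[:,:2]-m[:2]);print('along',(a@ey).min(),(a@ey).max(),'across',np.percentile(a@ex,[1,99]))
mid=((a@ey).min()+(a@ey).max())/2; xm=np.percentile(a@ex,[1,99]).mean(); O=m[:2]+mid*ey+xm*ex; print('rack O',O)
# all points in rack frame
W=P.copy(); rx=(P[...,:2]-O)@ex; ry=(P[...,:2]-O)@ey
def rep(n,mask):
    q=mask&np.isfinite(z)
    print(n,q.sum(),'x',np.percentile(rx[q],[2,50,98]).round(4),'y',np.percentile(ry[q],[2,50,98]).round(4),'z',np.percentile(z[q],[2,50,98]).round(4))
rep('grip',(uu>371)&(uu<384)&(vv>184)&(vv<206)&(z>.15))
rep('carr top',(uu>345)&(uu<410)&(vv>212)&(vv<250)&(z>.212)&(z<.228))
rep('prongs',(uu>350)&(uu<400)&(vv>252)&(vv<290)&(z>.15))
rep('prongL',(uu>350)&(uu<372)&(vv>252)&(vv<300)&(z>.15))
rep('prongR',(uu>380)&(uu<396)&(vv>252)&(vv<305)&(z>.15))
rep('buffer',(uu>235)&(uu<285)&(vv>232)&(vv<252)&(z>.1)&(rx<-.024))
rep('tray',(uu>270)&(uu<342)&(vv>250)&(vv<305)&(z>.01)&(z<.04))
b=(uu>388)&(uu<462)&(vv>295)&(vv<335)&(z>.1); rep('bar',b)
Q=P[b]; k=Q[:,:2].mean(0);_,_,V=np.linalg.svd(Q[:,:2]-k,full_matrices=False);dd=V[0]*np.sign(V[0,1]);t=(Q[:,:2]-k)@dd
print('bar world',Q.mean(0),'yaw',np.arctan2(-dd[0],dd[1]),t.min(),t.max(), 'mid',k+dd*(t.min()+t.max())/2)
for n in ['side','wrist']:
    cc=L[n]; C=cloud(cc)
    import itertools
    for nm,p in [('carr',np.r_[O+ex*0,.2])]: pass
    zz=C[...,2]; X=(C[...,:2]-O)@ex; Y=(C[...,:2]-O)@ey
    s=(np.hypot(C[...,0]-k[0],C[...,1]-k[1])<.08)&(zz>.12)&(zz<.17)
    if s.sum()>5:
        q=C[s]; print(n,'bar',s.sum(),q.mean(0),q[:,2].max())
        kk=q[:,:2].mean(0);_,_,V=np.linalg.svd(q[:,:2]-kk,full_matrices=False);d2=V[0]*np.sign(V[0,1]);t=(q[:,:2]-kk)@d2;print(np.arctan2(-d2[0],d2[1]),kk+d2*(t.min()+t.max())/2)
    s=(X>.05)&(X<.095)&(abs(Y)<.28)&(zz>.2)&(zz<.26)
    if s.sum()>5: print(n,'grip',s.sum(),np.median(X[s]),np.median(Y[s]),np.median(zz[s]),zz[s].max())
    s=(abs(X)<.018)&(abs(zz-.2)<.01)&(abs(Y)<.28)
    if s.sum(): print(n,'rail z',np.median(zz[s]),s.sum())
im=L['top']['color'][160:345,220:470]; cv2.imwrite('pics/crop.png',cv2.resize(im,None,fx=3.2,fy=3.2,interpolation=cv2.INTER_CUBIC)[:,:,::-1])
E
```

```text
bench z 8.759672031910526e-05
rail n 4335 [0.59278593 0.03489871 0.20012567] yaw -0.007999520132798452
along -0.31541194558082203 0.25794775449802126 across [-0.02390149  0.02055539]
rack O [0.59088309 0.00618092]
grip 197 x [0.0508 0.0701 0.0892] y [-0.1007 -0.091  -0.0832] z [0.2244 0.2336 0.2391]
carr top 508 x [-0.0297 -0.0099  0.0307] y [-0.1334 -0.0935 -0.0525] z [0.2144 0.2227 0.2276]
prongs 286 x [-0.1107 -0.0762 -0.0386] y [-0.1242 -0.0677 -0.0612] z [0.1785 0.1831 0.1874]
prongL 175 x [-0.1252 -0.0817 -0.0394] y [-0.0677 -0.0642 -0.061 ] z [0.1788 0.1835 0.1998]
prongR 168 x [-0.126  -0.0844 -0.0384] y [-0.1244 -0.1199 -0.1165] z [0.1782 0.1833 0.2002]
buffer 290 x [-0.0388 -0.0296 -0.0241] y [0.1014 0.16   0.1838] z [0.1399 0.2125 0.2215]
tray 368 x [-0.1325 -0.1053 -0.0092] y [-0.0246  0.0581  0.134 ] z [0.0103 0.0195 0.0246]
bar 257 x [-0.1805 -0.1629 -0.1299] y [-0.2523 -0.1989 -0.1271] z [0.1137 0.1434 0.1901]
bar world [ 0.42719561 -0.19123453  0.14310436] yaw -0.3100290186726133 -0.05892398809748865 0.08826613398006979 mid [ 0.43167155 -0.1772629 ]
side bar 107 [ 0.42720456 -0.19105214  0.13705022] 0.1460997807276021
-0.2671377290823356 [ 0.42682464 -0.19244034]
side grip 99 0.0688172310589395 -0.08756180538993241 0.22877155969138074 0.23557523482790244
side rail z 0.1972131923328289 1468
```

View pics/crop.png

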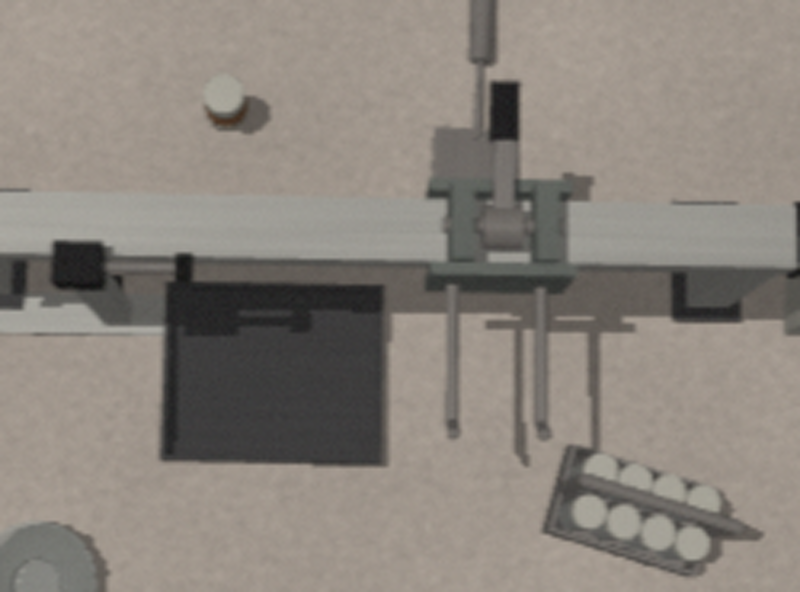

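View pics/wrist1.png

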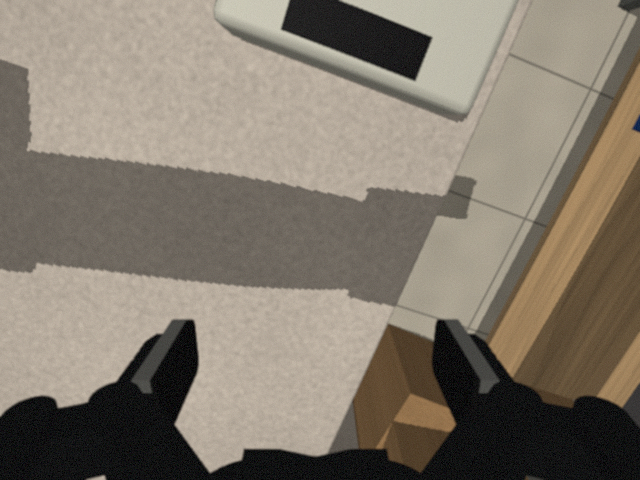

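Measured so far:
- **Carriage:** its centre is at rack y ≈ -0.092.
- **Lever grip:** world ≈ (0.660, -0.086, 0.228) from the top camera. The side camera agrees within 4 mm.
- **Buffer head:** its face is at rack y ≈ 0.101, so there are about 148 mm to contact.

The wrist picture shows only bench and a balance, so nothing useful there. Now moving above the lever.

step_arm([
  {"spin": 6.6,"z": -18,"gripper": -1},
  {"spin": 6.6,"z": -18},
  {"spin": 6.6,"z": -18},
  {"x": 30,"y": -38},
  {"x": 30,"y": -38},
  {"x": 30,"y": -38},
  {"x": 30,"y": -38},
  {"x": 30,"y": -38},
  {"x": 30,"y": -38},
  {"x": 30,"y": -38},
])

```text
invalid input
```

step_arm([
  {"x": 24,"y": -36},
  {"x": 24,"y": -36},
  {"x": 24,"y": -36},
  {"x": 24,"y": -36},
  {"x": 24,"y": -36},
  {"x": 24,"y": -36},
  {"x": 0,"y": -36},
  {},
  {},
  {},
])

```text
invalid input
```

step_arm([
  {"x": 0,"y": 0,"z": -18,"spin": 6.6,"gripper": -1},
  {"x": 0,"y": 0,"z": -18,"spin": 6.6,"gripper": -1},
  {"x": 0,"y": 0,"z": -18,"spin": 6.6,"gripper": -1},
  {"x": 30,"y": -38,"z": 0,"spin": 0,"gripper": -1},
  {"x": 30,"y": -38,"z": 0,"spin": 0,"gripper": -1},
  {"x": 30,"y": -38,"z": 0,"spin": 0,"gripper": -1},
  {"x": 30,"y": -38,"z": 0,"spin": 0,"gripper": -1},
  {"x": 30,"y": -38,"z": 0,"spin": 0,"gripper": -1},
  {"x": 30,"y": -38,"z": 0,"spin": 0,"gripper": -1},
  {"x": 30,"y": -38,"z": 0,"spin": 0,"gripper": -1},
])

```text
time: 1.15
eef_pos: [0.4362, -0.3711, 0.2991]
tcp_rot: [1.0, -0.005, -0.0, -0.0]
contact_force: [0.6, -0.1, -0.6]
opening: 0.998
finger_force: 0.0
```

step_arm([
  {"x": 28,"y": -36,"z": 0,"spin": 0,"gripper": -1},
  {"x": 28,"y": -36,"z": 0,"spin": 0,"gripper": -1},
  {"x": 28,"y": -36,"z": 0,"spin": 0,"gripper": -1},
  {"x": 28,"y": -36,"z": 0,"spin": 0,"gripper": -1},
  {"x": 28,"y": -36,"z": 0,"spin": 0,"gripper": -1},
  {"x": 28,"y": -36,"z": 0,"spin": 0,"gripper": -1},
  {"x": 28,"y": -36,"z": 0,"spin": 0,"gripper": -1},
  {"x": 28,"y": -33,"z": 0,"spin": 0,"gripper": -1},
  {"x": 0,"y": 0,"z": 0,"spin": 0,"gripper": -1},
  {"x": 0,"y": 0,"z": 0,"spin": 0,"gripper": -1},
])

```text
time: 2.15
eef_pos: [0.662, -0.089, 0.2984]
tcp_rot: [1.0, -0.003, -0.001, 0.0]
contact_force: [-0.5, -0.7, -0.5]
opening: 1.003
finger_force: 0.0
```

```bash
python3 - <<'E'
from h import *
s=get_state(); print(s['eef_pos'],s['tcp_rot'],s['qpos'])
c=cam('wrist'); save(c,'w2.png'); C=cloud(c)
O=np.array([.5909,.0062]);yaw=-.008;ex=np.array([np.cos(yaw),np.sin(yaw)]);ey=np.array([-ex[1],ex[0]])
X=(C[...,:2]-O)@ex; Y=(C[...,:2]-O)@ey; Z=C[...,2]
g=(abs(X-.07)<.03)&(abs(Y+.09)<.02)&(Z>.21)&(Z<.26)&(c['color'].max(2)<60)
print(g.sum(),[np.percentile(a[g],[2,50,98]).round(4) for a in (X,Y,Z)])
E
```

```text
[ 0.66197458 -0.08895588  0.29839568] [ 9.99993993e-01 -3.36436715e-03 -8.32743211e-04  4.08827579e-05] [-2.85031888e-01  2.37977482e-01  1.53855340e+00 -5.52962072e-04
  1.36663893e+00  1.29260572e+00]
2378 [array([0.0548, 0.0752, 0.0905]), array([-0.1005, -0.0924, -0.0841]), array([0.2283, 0.2341, 0.2372])]
```

View pics/w2.png

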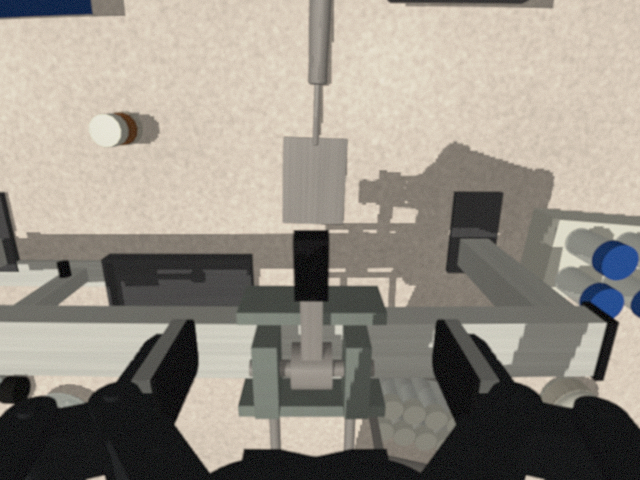

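The wrist view shows the black grip at (311,265), centred between the fingers. Its rack position is (0.072, -0.092) and its top is at z 0.234, matching the top view. Descending and closing.

step_arm([
  {"x": -1,"y": -2,"z": 25,"spin": 0,"gripper": -1},
  {"x": 0,"y": 0,"z": 25,"spin": 0,"gripper": -1},
  {"x": 0,"y": 0,"z": 25,"spin": 0,"gripper": -1},
  {"x": 0,"y": 0,"z": 0,"spin": 0,"gripper": 0.3},
  {"x": 0,"y": 0,"z": 0,"spin": 0,"gripper": 1},
  {"x": 0,"y": 0,"z": 0,"spin": 0,"gripper": 1},
  {"x": 0,"y": 0,"z": 0,"spin": 0,"gripper": 1},
  {"x": 0,"y": 0,"z": 0,"spin": 0,"gripper": 1},
  {"x": 0,"y": 0,"z": 0,"spin": 0,"gripper": 1},
  {"x": 0,"y": 0,"z": 0,"spin": 0,"gripper": 1},
], force=35)

```text
time: 3.2
eef_pos: [0.6617, -0.0872, 0.2266]
tcp_rot: [1.0, -0.004, 0.001, -0.0]
contact_force: [-0.9, 2.9, 5.1]
opening: 0.201
finger_force: 39.3
```

step_arm([
  {"x": -2.5,"y": 0,"z": -10,"spin": 0,"gripper": 1},
  {"x": -3.9,"y": 0,"z": -9.5,"spin": 0,"gripper": 1},
  {"x": -5.2,"y": 0,"z": -8.9,"spin": 0,"gripper": 1},
  {"x": -6.4,"y": 0,"z": -8,"spin": 0,"gripper": 1},
  {"x": -7.6,"y": 0,"z": -7,"spin": 0,"gripper": 1},
  {"x": -8.5,"y": 0,"z": -5.8,"spin": 0,"gripper": 1},
  {"x": -9.2,"y": 0,"z": -4.6,"spin": 0,"gripper": 1},
  {"x": -9.8,"y": 0,"z": -3.2,"spin": 0,"gripper": 1},
  {"x": -10.2,"y": 0,"z": -1.7,"spin": 0,"gripper": 1},
  {"x": -10.3,"y": 0,"z": -0.2,"spin": 0,"gripper": 1},
])

```text
time: 4.2
eef_pos: [0.5885, -0.0871, 0.2823]
tcp_rot: [1.0, -0.004, 0.003, 0.0]
contact_force: [6.5, 0.7, -4.4]
opening: 0.198
finger_force: 34.0
```

```bash
python3 - <<'E'
from h import *
c=cam('side'); u,v=project(c,[.59,-.08,.25])[0].astype(int)
a=c['color'][v-75:v+75,u-100:u+100]; cv2.imwrite('pics/s3.png',cv2.resize(a,None,fx=4,fy=4,interpolation=cv2.INTER_CUBIC)[:,:,::-1])
s=get_state(); print(s['eef_pos'],s['contact_force'])
E
```

```text
[ 0.58728845 -0.08711745  0.28228991] [ 3.35881782  1.14333134 -4.52346365]
```

View pics/s3.png

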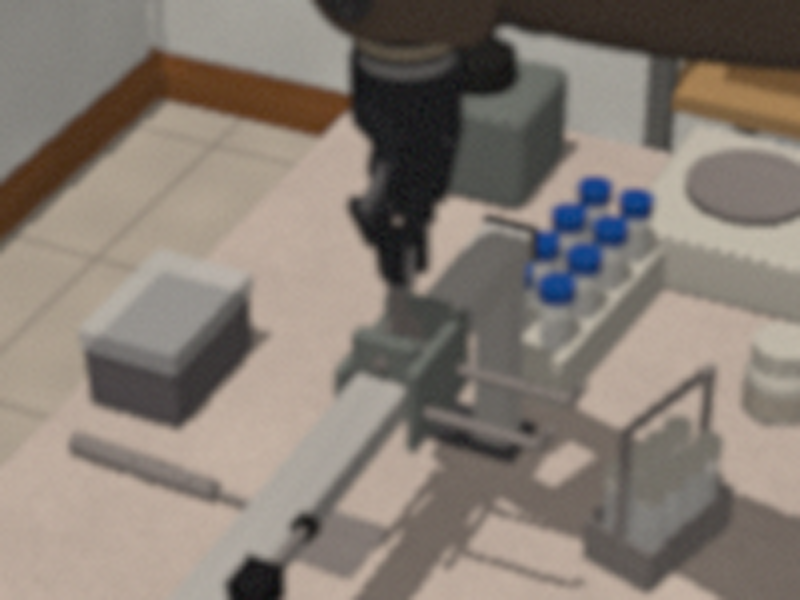

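The side view shows the fingers holding the lever upright over the carriage at (400,270). Sliding most of the way left, stopping short of contact.

step_arm([
  {"x": 0,"y": -6,"z": 0,"spin": 0,"gripper": 1},
  {"x": 0,"y": -16,"z": 0,"spin": 0,"gripper": 1},
  {"x": 0,"y": -20,"z": 0,"spin": 0,"gripper": 1},
  {"x": 0,"y": -20,"z": 0,"spin": 0,"gripper": 1},
  {"x": 0,"y": -20,"z": 0,"spin": 0,"gripper": 1},
  {"x": 0,"y": -20,"z": 0,"spin": 0,"gripper": 1},
  {"x": 0,"y": -20,"z": 0,"spin": 0,"gripper": 1},
  {"x": 0,"y": -12,"z": 0,"spin": 0,"gripper": 1},
  {"x": 0,"y": -6,"z": 0,"spin": 0,"gripper": 1},
  {"x": 0,"y": 0,"z": 0,"spin": 0,"gripper": 1},
])

```text
time: 5.25
eef_pos: [0.5887, 0.0538, 0.2824]
tcp_rot: [1.0, -0.004, -0.0, -0.001]
contact_force: [4.8, 1.8, -6.7]
opening: 0.197
finger_force: 34.3
```

```bash
python3 - <<'E'
from h import *
s=get_state(); print(s['eef_pos'],s['contact_force'],s['opening'])
for n in ['top','side']:
    c=cam(n); u,v=project(c,[.56,.09,.205])[0].astype(int); print(n,u,v)
    a=c['color'][v-25:v+25,u-34:u+34]
    cv2.imwrite('pics/c4%s.png'%n,cv2.resize(a,None,fx=6,fy=6,interpolation=cv2.INTER_CUBIC)[:,:,::-1])
a=[cv2.imread('pics/c4%s.png'%n) for n in ('top','side')]; cv2.imwrite('pics/c4.png',np.hstack(a))
E
```

```text
[0.58873998 0.05382372 0.28237051] [ 4.82505562  1.7839701  -6.66834977] 0.19658932635692622
top 288 246
side 316 237
```

View pics/c4.png

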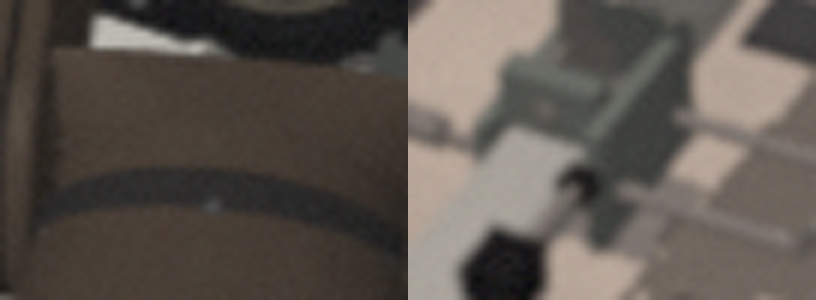

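The top view is blocked by the arm. The side crop shows the rubber head at (575,185), just short of the plate. Checking the wrist camera, which is closer.

```bash
cat > look.py <<'E'
from h import *
import sys
t=sys.argv[1]; F=[]
c=cam('wrist'); save(c,'w%s.png'%t)
O=np.array([.5909,.0062]);yaw=-.008;ex=np.array([np.cos(yaw),np.sin(yaw)]);ey=np.array([-ex[1],ex[0]])
C=cloud(c);X=(C[...,:2]-O)@ex; Y=(C[...,:2]-O)@ey; Z=C[...,2]
dark=c['color'].max(2)<60
g=dark&(X<-.027)&(X>-.055)&(Z>.19)&(Z<.22)&(Y>.06)&(Y<.135)
print('head',g.sum(),g.sum() and np.percentile(Y[g],[1,10,50,90,99]).round(4),g.sum() and np.percentile(Z[g],[2,98]))
g=(~dark)&(X<-.02)&(X>-.034)&(abs(Z-.222)<.006)&(Y>-.05)&(Y<.2)
print('plate top',g.sum(),g.sum() and np.percentile(Y[g],[1,50,99]).round(4))
for _ in range(6):
    cam('side'); F.append(get_state()['contact_force'])
print('F',np.mean(F,0).round(2),np.std(F,0).round(2),get_state()['eef_pos'].round(4))
E
python3 look.py 5
```

```text
head 126 [0.1001 0.1003 0.1031 0.1083 0.1095] [0.20325825 0.21423361]
plate top 787 [0.0024 0.0807 0.1855]
F [ 5.23  0.81 -6.79] [0.37 0.35 0.43] [0.5887 0.0528 0.2824]
```

View pics/w5.png

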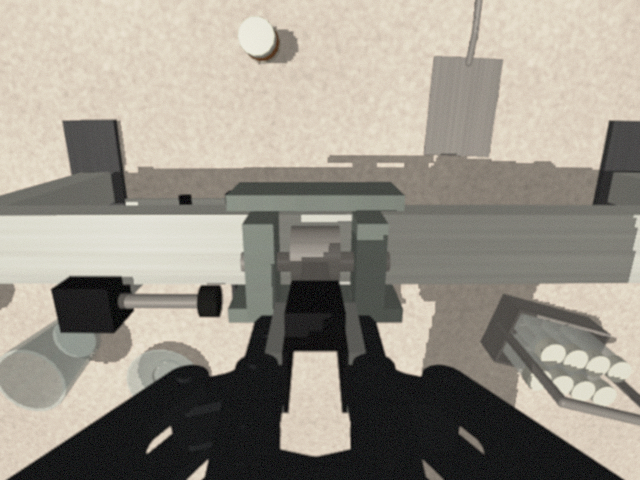

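The wrist view shows the head face at (222,300) and the plate's left edge at (230,305), with the post box edge at ~131. Working out the gap.

```bash
cat > gap.py <<'E'
from h import *
c=cam('wrist'); C=cloud(c)
O=np.array([.5909,.0062]);yaw=-.008;ex=np.array([np.cos(yaw),np.sin(yaw)]);ey=np.array([-ex[1],ex[0]])
def at(uv,z):  # ray on plane z
    r=c['T'][:3,:3]@rays(c,[uv])[0]; o=c['T'][:3,3]; p=o+r*(z-o[2])/r[2]; return ((p[:2]-O)@ex).round(4),((p[:2]-O)@ey).round(4)
g=c['color'].astype(int)
for v in (292,300,306,312): print(v,'cols',g[v,190:245].max(1).tolist())
Y=(C[...,:2]-O)@ey
print('depth z',C[300,200:240:3,2].round(3).tolist()); print('Y',Y[306,195:245:4].round(4).tolist())
def edge(v,u0,u1,lo2hi):
    r=g[v,u0:u1].max(1); d=np.diff(r)*(1 if lo2hi else -1); return u0+int(d.argmax())+.5
he=np.median([edge(v,211,232,True) for v in range(293,308)]); hb=np.median([edge(v,190,207,False) for v in range(296,306)]); pl=np.median([edge(v,224,240,False) for v in range(295,318)])
be=np.median([edge(v,120,140,True) for v in range(294,306)])
print('head face',he,at((he,300),.206),'head back',hb,at((hb,300),.206),'plate',pl,at((pl,305),.222),'box',be,at((be,300),.206))
E
python3 gap.py
```

```text
292 cols [226, 226, 224, 224, 221, 217, 185, 126, 58, 22, 30, 33, 32, 27, 22, 36, 30, 23, 31, 33, 30, 33, 35, 25, 28, 33, 7, 16, 6, 20, 60, 124, 188, 220, 222, 222, 224, 225, 225, 226, 219, 178, 115, 80, 75, 75, 77, 73, 75, 84, 80, 75, 75, 75, 79]
300 cols [149, 149, 149, 149, 150, 127, 90, 43, 31, 33, 31, 33, 32, 29, 27, 32, 31, 32, 30, 34, 32, 32, 31, 31, 27, 16, 16, 24, 22, 24, 24, 96, 163, 202, 213, 218, 219, 219, 219, 216, 201, 150, 98, 77, 77, 77, 79, 79, 77, 76, 76, 77, 78, 75, 80]
306 cols [147, 144, 149, 145, 140, 129, 88, 38, 27, 34, 39, 36, 35, 30, 36, 31, 24, 31, 37, 32, 34, 36, 35, 33, 25, 21, 17, 18, 14, 19, 74, 134, 192, 219, 223, 222, 223, 208, 181, 122, 83, 66, 75, 78, 77, 73, 77, 76, 74, 79, 78, 78, 83, 78, 79]
312 cols [229, 227, 226, 223, 223, 218, 192, 124, 58, 28, 33, 33, 27, 34, 36, 30, 35, 34, 33, 34, 32, 39, 34, 34, 31, 22, 25, 19, 24, 73, 141, 206, 230, 227, 226, 222, 216, 196, 162, 145, 139, 143, 143, 146, 144, 146, 147, 141, 142, 141, 142, 143, 144, 146, 141]
depth z [0.212, 0.213, 0.212, 0.212, 0.213, 0.212, 0.206, 0.199, 0.001, -0.002, 0.001, 0.21, 0.211, 0.212]
Y [0.1125, 0.1089, 0.1065, 0.1042, 0.1022, 0.1003, 0.1003, 0.1493, 0.1451, 0.0902, 0.0883, 0.0864, 0.0843]
head face 221.5 (np.float64(-0.0247), np.float64(0.0983)) head back 196.5 (np.float64(-0.0247), np.float64(0.1122)) plate 228.5 (np.float64(-0.0196), np.float64(0.0909)) box 123.0 (np.float64(-0.0249), np.float64(0.1534))
```

Gap ≈ 8.5 mm. Pushing 12 mm, then measuring how far in the head has gone.

step_arm([
  {"x": 0,"y": -3,"z": 0,"spin": 0,"gripper": 1},
  {"x": 0,"y": -3,"z": 0,"spin": 0,"gripper": 1},
  {"x": 0,"y": -3,"z": 0,"spin": 0,"gripper": 1},
  {"x": 0,"y": -3,"z": 0,"spin": 0,"gripper": 1},
  {"x": 0,"y": 0,"z": 0,"spin": 0,"gripper": 1},
  {"x": 0,"y": 0,"z": 0,"spin": 0,"gripper": 1},
  {"x": 0,"y": 0,"z": 0,"spin": 0,"gripper": 1},
  {"x": 0,"y": 0,"z": 0,"spin": 0,"gripper": 1},
  {"x": 0,"y": 0,"z": 0,"spin": 0,"gripper": 1},
  {"x": 0,"y": 0,"z": 0,"spin": 0,"gripper": 1},
])

```text
time: 6.75
eef_pos: [0.5888, 0.0641, 0.2824]
tcp_rot: [1.0, -0.005, -0.0, 0.0]
contact_force: [3.6, -1.7, -7.8]
opening: 0.196
finger_force: 34.3
```

```bash
cat > g2.py <<'E'
from h import *
F=[]
c=cam('wrist'); C=cloud(c)
O=np.array([.5909,.0062]);yaw=-.008;ex=np.array([np.cos(yaw),np.sin(yaw)]);ey=np.array([-ex[1],ex[0]])
g=c['color'].astype(int)
# find head back edge and box edge along the rod row(s)
r=g[296:306].mean(0).max(1)
hi=(r>95).astype(int); d=np.diff(hi)
print('transitions',[(int(i),int(d[i])) for i in np.nonzero(d)[0] if 40<i<300])
Y=(C[...,:2]-O)@ey; X=(C[...,:2]-O)@ex; Z=C[...,2]
m=(g.max(2)<60)&(abs(X+.035)<.012)&(abs(Z-.211)<.006)&(Y<.14)&(Y>.06); print('head Y',np.percentile(Y[m],[1,50,99]).round(4))
for _ in range(4): cam('side'); F.append(get_state()['contact_force'])
print(np.mean(F,0).round(2),get_state()['eef_pos'].round(4))
E
python3 g2.py
```

```text
transitions [(73, -1), (141, 1), (212, -1), (245, 1), (273, -1)]
head Y [0.1044 0.1088 0.1125]
[ 4.99 -1.02 -7.21] [0.5888 0.0641 0.2824]
```

step_arm([
  {"x": 0,"y": -1.5,"z": 0,"spin": 0,"gripper": 1},
  {"x": 0,"y": -1.5,"z": 0,"spin": 0,"gripper": 1},
  {"x": 0,"y": 0,"z": 0,"spin": 0,"gripper": 1},
  {"x": 0,"y": 0,"z": 0,"spin": 0,"gripper": 1},
  {"x": 0,"y": 0,"z": 0,"spin": 0,"gripper": 1},
  {"x": 0,"y": 0,"z": 0,"spin": 0,"gripper": 1},
  {"x": 0,"y": 0,"z": 0,"spin": 0,"gripper": 1},
  {"x": 0,"y": 0,"z": 0,"spin": 0,"gripper": 1},
  {"x": 0,"y": 0,"z": 0,"spin": 0,"gripper": 1},
  {"x": 0,"y": 0,"z": 0,"spin": 0,"gripper": 1},
])

```text
time: 8.0
eef_pos: [0.5888, 0.0661, 0.2824]
tcp_rot: [1.0, -0.005, -0.0, 0.002]
contact_force: [3.8, -3.1, -6.5]
opening: 0.197
finger_force: 34.4
```

```bash
python3 g2.py; python3 - <<'E'
import cv2,numpy as np
g=cv2.imread('pics/w5.png').astype(int); r=g[296:306].mean(0).max(1); d=np.diff((r>95).astype(int)); print('before',[(int(i),int(d[i])) for i in np.nonzero(d)[0] if 40<i<300])
E
```

```text
transitions [(76, -1), (144, 1), (211, -1), (245, 1), (269, -1)]
head Y [0.1062 0.1106 0.1143]
[ 4.92 -3.88 -6.99] [0.5888 0.0661 0.2824]
before [(53, -1), (122, 1), (196, -1), (221, 1), (232, -1), (245, 1), (272, -1)]
```

About 5 mm in (rod length, depth, force and travel give 4–6 mm). Adding 1 mm, then swinging the lever down on the reverse arc.

step_arm([
  {"x": 10.3,"y": -1,"z": 0.2,"spin": 0,"gripper": 1},
  {"x": 10.2,"y": 0,"z": 1.7,"spin": 0,"gripper": 1},
  {"x": 9.8,"y": 0,"z": 3.2,"spin": 0,"gripper": 1},
  {"x": 9.2,"y": 0,"z": 4.6,"spin": 0,"gripper": 1},
  {"x": 8.5,"y": 0,"z": 5.8,"spin": 0,"gripper": 1},
  {"x": 7.6,"y": 0,"z": 7,"spin": 0,"gripper": 1},
  {"x": 6.4,"y": 0,"z": 8,"spin": 0,"gripper": 1},
  {"x": 5.2,"y": 0,"z": 8.9,"spin": 0,"gripper": 1},
  {"x": 3.9,"y": 0,"z": 9.5,"spin": 0,"gripper": 1},
  {"x": 2.5,"y": 0,"z": 10,"spin": 0,"gripper": 1},
])

```text
time: 9.25
eef_pos: [0.6642, 0.0665, 0.2311]
tcp_rot: [1.0, -0.004, 0.002, 0.002]
contact_force: [-0.7, -4.8, 13.6]
opening: 0.192
finger_force: 65.6
```

step_arm([
  {"x": 0,"y": 0,"z": 2,"spin": 0,"gripper": 1},
  {"x": 0,"y": 0,"z": 2,"spin": 0,"gripper": 1},
  {"x": 0,"y": 0,"z": 2,"spin": 0,"gripper": 1},
  {"x": 0,"y": 0,"z": 0,"spin": 0,"gripper": 1},
  {"x": 0,"y": 0,"z": 0,"spin": 0,"gripper": 1},
  {"x": 0,"y": 0,"z": 0,"spin": 0,"gripper": 1},
  {"x": 0,"y": 0,"z": 0,"spin": 0,"gripper": 1},
  {"x": 0,"y": 0,"z": 0,"spin": 0,"gripper": 1},
  {"x": 0,"y": 0,"z": 0,"spin": 0,"gripper": 1},
  {"x": 0,"y": 0,"z": 0,"spin": 0,"gripper": 1},
])

```text
time: 10.25
eef_pos: [0.665, 0.0665, 0.2281]
tcp_rot: [1.0, -0.004, 0.004, 0.002]
contact_force: [-3.5, -3.8, 18.8]
opening: 0.192
finger_force: 66.7
```

step_arm([
  {"x": 0,"y": 0,"z": 0,"spin": 0,"gripper": -0.3},
  {"x": 0,"y": 0,"z": 0,"spin": 0,"gripper": -0.3},
  {"x": 0,"y": 0,"z": 0,"spin": 0,"gripper": -0.3},
  {"x": 0,"y": 0,"z": 0,"spin": 0,"gripper": -0.3},
  {"x": 0,"y": 0,"z": -20,"spin": 0,"gripper": -0.3},
  {"x": 0,"y": 0,"z": -25,"spin": 0,"gripper": -0.3},
  {"x": 0,"y": 0,"z": -30,"spin": 0,"gripper": -0.3},
  {"x": 0,"y": 0,"z": 0,"spin": 0,"gripper": -0.3},
  {"x": 0,"y": 0,"z": 0,"spin": 0,"gripper": -0.3},
  {"x": 0,"y": 0,"z": 0,"spin": 0,"gripper": -0.3},
])

```text
time: 11.25
eef_pos: [0.6615, 0.0682, 0.2912]
tcp_rot: [1.0, -0.004, -0.002, -0.0]
contact_force: [0.3, 0.0, -1.1]
opening: 0.652
finger_force: 0.0
```

```bash
cat > lev.py <<'E'
from h import *
import sys
O=np.array([.5909,.0062]);yaw=-.008;ex=np.array([np.cos(yaw),np.sin(yaw)]);ey=np.array([-ex[1],ex[0]])
c=cam('wrist'); save(c,'w%s.png'%sys.argv[1])
C=cloud(c);g=c['color'].astype(int);X=(C[...,:2]-O)@ex; Y=(C[...,:2]-O)@ey; Z=C[...,2]
m=(abs(X-.07)<.03)&(abs(Y-.06)<.016)&(Z>.205)&(Z<.275)&(g.max(2)<60)
print('grip',m.sum(),[np.percentile(a[m],[2,50,98]).round(4) for a in (X,Y,Z)], 'slope',np.polyfit(X[m],Z[m],1).round(4))
m=(g.max(2)<60)&(X<-.022)&(X>-.05)&(abs(Z-.211)<.006)&(Y<.14)&(Y>.06); print('head Y',m.sum(),m.sum() and np.percentile(Y[m],[1,50,99]).round(4))
s=get_state();print(s['eef_pos'],s['contact_force'])
E
python3 lev.py 6
python3 - <<'E'
E
```

```text
grip 2639 [array([0.0548, 0.075 , 0.0904]), array([0.0525, 0.0609, 0.0696]), array([0.2284, 0.2342, 0.2372])] slope [0.071  0.2287]
head Y 137 [0.1062 0.1112 0.1154]
[0.66142734 0.06822037 0.29089927] [ 0.08397177  0.40997419 -0.33080184]
```

View pics/w6.png

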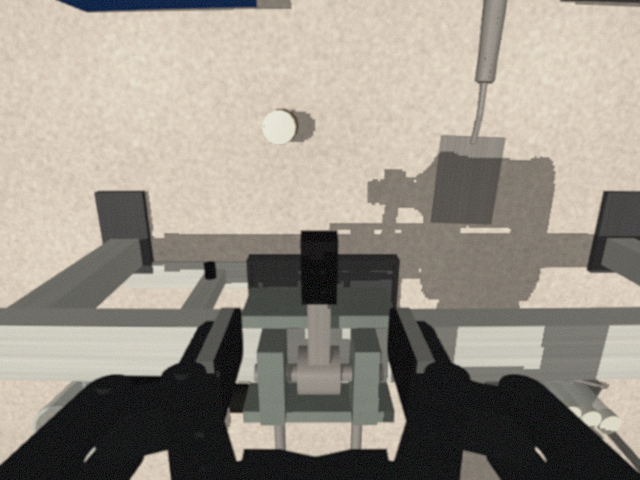

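The grip profile matches the original fully-down reading, and the head sits at y 0.1062, about 6 mm in and held. In the view, the lever is flat at (319,265). Now to the basket.

step_arm([
  {"x": -29,"y": 33,"z": 0,"spin": 0,"gripper": -0.3},
  {"x": -29,"y": 33,"z": 0,"spin": 0,"gripper": -0.3},
  {"x": -29,"y": 33,"z": 0,"spin": 0,"gripper": -0.3},
  {"x": -29,"y": 33,"z": 0,"spin": 0,"gripper": -0.3},
  {"x": -29,"y": 33,"z": 0,"spin": 0,"gripper": -0.3},
  {"x": -29,"y": 33,"z": 0,"spin": 0,"gripper": -0.3},
  {"x": -29,"y": 33,"z": 0,"spin": 0,"gripper": -0.3},
  {"x": -29,"y": 33,"z": 0,"spin": 0,"gripper": -0.3},
  {"x": 0,"y": 0,"z": 0,"spin": -8.3,"gripper": -0.3},
  {"x": 0,"y": 0,"z": 0,"spin": -8.3,"gripper": -0.3},
])

```text
time: 12.3
eef_pos: [0.4265, -0.1947, 0.2919]
tcp_rot: [0.99, 0.141, -0.001, -0.001]
contact_force: [0.4, 0.8, 0.0]
opening: 0.649
finger_force: 0.0
```

step_arm([
  {"x": 0,"y": 0,"z": 0,"spin": -8.3,"gripper": -0.3},
  {"x": 0,"y": 0,"z": 0,"spin": -8.3,"gripper": -0.3},
  {"x": 0,"y": 0,"z": 0,"spin": -8.3,"gripper": -0.3},
  {"x": 0,"y": 0,"z": 0,"spin": -8.3,"gripper": -0.3},
  {"x": 0,"y": 0,"z": 0,"spin": -8.3,"gripper": -0.3},
  {"x": 0,"y": 0,"z": 0,"spin": -8.3,"gripper": -0.3},
  {"x": 0,"y": 0,"z": 0,"spin": -8.3,"gripper": -0.3},
  {"x": 0,"y": 0,"z": 0,"spin": 0,"gripper": -0.3},
  {"x": 0,"y": 0,"z": 0,"spin": 0,"gripper": -0.3},
  {"x": 0,"y": 0,"z": 0,"spin": 0,"gripper": -0.3},
])

```text
time: 13.3
eef_pos: [0.4278, -0.1937, 0.2928]
tcp_rot: [0.798, 0.602, -0.0, -0.001]
contact_force: [0.0, 0.4, -0.3]
opening: 0.651
finger_force: 0.0
```

```bash
cat > bar.py <<'E'
from h import *
import sys
for n in ('wrist','side'):
    c=cam(n); C=cloud(c); save(c,'b_%s.png'%n)
    m=(np.hypot(C[...,0]-.427,C[...,1]+.19)<.09)&(C[...,2]>.128)&(C[...,2]<.16)
    q=C[m]; k=q[:,:2].mean(0);_,_,V=np.linalg.svd(q[:,:2]-k,full_matrices=False);d=V[0]*np.sign(V[0,1]);t=(q[:,:2]-k)@d
    lo,hi=np.percentile(t,[.5,99.5]); mid=k+d*(lo+hi)/2; w=(q[:,:2]-k)@[d[1],-d[0]]
    print(n,m.sum(),'yaw',np.arctan2(-d[0],d[1]).round(4),'mid',mid.round(4),'len',hi-lo,'w',np.percentile(w,[2,98]).round(4),'ztop',np.percentile(q[:,2],[50,95]).round(4))
s=get_state();print(s['eef_pos'],s['tcp_rot'],s['qpos'].round(3)); x=R.from_quat(s['tcp_rot']).as_matrix()
print('psi',np.arctan2(x[1,0],x[0,0]))
E
python3 bar.py
```

```text
wrist 1903 yaw -0.2911 mid [ 0.4259 -0.1941] len 0.10901755116390156 w [-0.0042  0.0043] ztop [0.1433 0.1448]
side 98 yaw -0.2674 mid [ 0.4269 -0.1902] len 0.10812699787875271 w [-0.0051  0.0065] ztop [0.1401 0.1445]
[ 0.42792241 -0.19378943  0.29310539] [ 7.97968643e-01  6.02698934e-01 -5.65296817e-05 -1.91913262e-04] [-0.642 -0.217  2.007 -0.     1.352 -0.365]
psi 1.2937581274375274
```

View pics/b_wrist.png

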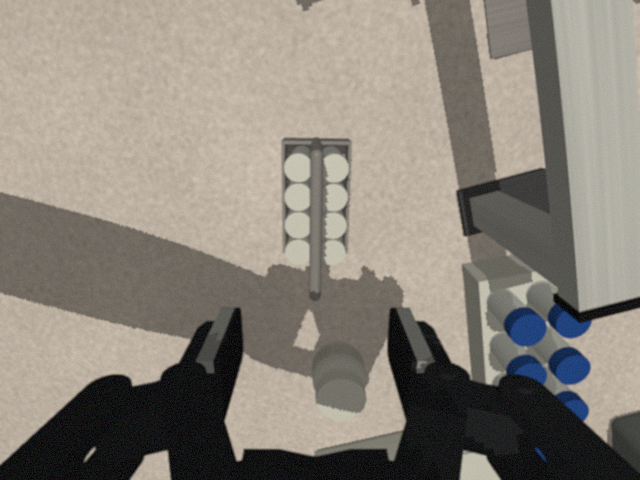

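The wrist view shows the bar running from (315,142) to (315,295) over the tubes. Its middle is at world (0.426, -0.194), yaw -0.291, top z 0.1445; the side view agrees. Descending onto it.

step_arm([
  {"x": -0.5,"y": -1.9,"z": 20,"spin": 0.8,"gripper": -0.3},
  {"x": 0,"y": 0,"z": 40,"spin": 0,"gripper": -0.3},
  {"x": 0,"y": 0,"z": 40,"spin": 0,"gripper": -0.3},
  {"x": 0,"y": 0,"z": 38,"spin": 0,"gripper": -0.3},
  {"x": 0,"y": 0,"z": 20,"spin": 0,"gripper": -0.3},
  {"x": 0,"y": 0,"z": 0,"spin": 0,"gripper": -0.3},
  {"x": 0,"y": 0,"z": 0,"spin": 0,"gripper": 1},
  {"x": 0,"y": 0,"z": 0,"spin": 0,"gripper": 1},
  {"x": 0,"y": 0,"z": 0,"spin": 0,"gripper": 1},
  {"x": 0,"y": 0,"z": 0,"spin": 0,"gripper": 1},
], force=60)

```text
time: 14.4
eef_pos: [0.4273, -0.1946, 0.1373]
tcp_rot: [0.802, 0.598, 0.001, 0.002]
contact_force: [1.3, 0.3, 3.1]
opening: 0.08
finger_force: 58.5
```

step_arm([
  {"x": 0,"y": 0,"z": 0,"spin": 0,"gripper": 1},
  {"x": 0,"y": 0,"z": 0,"spin": 0,"gripper": 1},
  {"x": 0,"y": 0,"z": 0,"spin": 0,"gripper": 1},
  {"x": 0,"y": 0,"z": -3,"spin": 0,"gripper": 1},
  {"x": 0,"y": 0,"z": -7,"spin": 0,"gripper": 1},
  {"x": 0,"y": 0,"z": -15,"spin": 0,"gripper": 1},
  {"x": 0,"y": 0,"z": -20,"spin": 0,"gripper": 1},
  {"x": 0,"y": 0,"z": -20,"spin": 0,"gripper": 1},
  {"x": 0,"y": 0,"z": -20,"spin": 0,"gripper": 1},
  {"x": 0,"y": 0,"z": -15,"spin": 0,"gripper": 1},
])

```text
time: 15.4
eef_pos: [0.4255, -0.1935, 0.2358]
tcp_rot: [0.802, 0.598, -0.0, -0.001]
contact_force: [-0.2, -0.2, -3.6]
opening: 0.08
finger_force: 58.5
```

step_arm([
  {"x": 0,"y": 0,"z": 11,"spin": -8.1,"gripper": 1},
  {"x": 0,"y": 0,"z": 11,"spin": -8.1,"gripper": 1},
  {"x": 25,"y": 2,"z": 0,"spin": 0,"gripper": 1},
  {"x": 36,"y": 2,"z": 0,"spin": 0,"gripper": 1},
  {"x": 38,"y": 2,"z": 0,"spin": 0,"gripper": 1},
  {"x": 38,"y": 2,"z": 0,"spin": 0,"gripper": 1},
  {"x": 38,"y": 2,"z": 0,"spin": 0,"gripper": 1},
  {"x": 38,"y": 2,"z": 0,"spin": 0,"gripper": 1},
  {"x": 30,"y": 1,"z": 0,"spin": 0,"gripper": 1},
  {"x": 18,"y": 0,"z": 0,"spin": 0,"gripper": 1},
])

```text
time: 16.4
eef_pos: [0.4395, 0.0693, 0.2124]
tcp_rot: [0.709, 0.705, -0.001, -0.001]
contact_force: [-0.5, -0.1, -3.1]
opening: 0.083
finger_force: 58.6
```

```bash
cat > chk.py <<'E'
from h import *
import sys
O=np.array([.5909,.0062]);yaw=-.008;ex=np.array([np.cos(yaw),np.sin(yaw)]);ey=np.array([-ex[1],ex[0]])
s=get_state(); x=R.from_quat(s['tcp_rot']).as_matrix()
print(s['time'],s['eef_pos'],'rack',(s['eef_pos'][:2]-O)@ex,(s['eef_pos'][:2]-O)@ey,'psi',np.arctan2(x[1,0],x[0,0]),s['contact_force'])
c=cam('wrist'); save(c,'k%s.png'%sys.argv[1]); c=cam('side'); u,v=project(c,[.5,.06,.18])[0].astype(int)
cv2.imwrite('pics/ks%s.png'%sys.argv[1],cv2.resize(c['color'][max(v-75,0):v+75,u-100:u+100],None,fx=4,fy=4,interpolation=cv2.INTER_CUBIC)[:,:,::-1])
E
python3 chk.py 1
```

```text
16.4 [0.4395454  0.06928029 0.21239559] rack -0.15185439233427817 0.06186745158516179 psi 1.5658031082740016 [-0.52216491 -0.06845896 -3.06072983]
```

View pics/ks1.png

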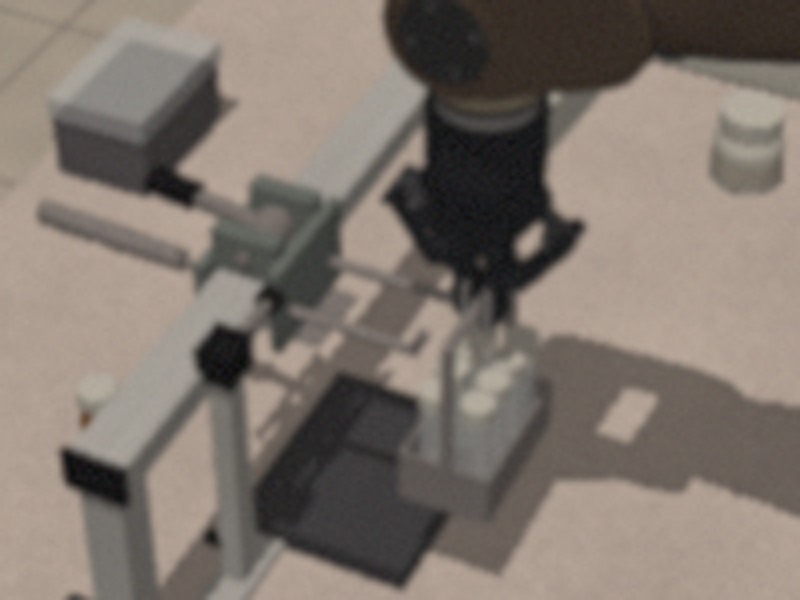

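The side view shows the basket upright at (480,400), bar level, just in front of the prong tips (415,345). Moving in over the prongs.

step_arm([
  {"x": -1,"y": 5,"z": 0,"spin": 0,"gripper": 1},
  {"x": 0,"y": 9,"z": 0,"spin": 0,"gripper": 1},
  {"x": 0,"y": 10,"z": 0,"spin": 0,"gripper": 1},
  {"x": 0,"y": 10,"z": 0,"spin": 0,"gripper": 1},
  {"x": 0,"y": 10,"z": 0,"spin": 0,"gripper": 1},
  {"x": 0,"y": 10,"z": 0,"spin": 0,"gripper": 1},
  {"x": 0,"y": 8,"z": 0,"spin": 0,"gripper": 1},
  {"x": 0,"y": 5,"z": 0,"spin": 0,"gripper": 1},
  {"x": 0,"y": 0,"z": 0,"spin": 0,"gripper": 1},
  {"x": 0,"y": 0,"z": 0,"spin": 0,"gripper": 1},
])

```text
time: 17.5
eef_pos: [0.5076, 0.0657, 0.2132]
tcp_rot: [0.71, 0.705, -0.0, -0.0]
contact_force: [-0.5, 0.9, -2.8]
opening: 0.075
finger_force: 58.6
```

step_arm([
  {"x": 0,"y": 0,"z": 4,"spin": 0,"gripper": 1},
  {"x": 0,"y": 0,"z": 5,"spin": 0,"gripper": 1},
  {"x": 0,"y": 0,"z": 5,"spin": 0,"gripper": 1},
  {"x": 0,"y": 0,"z": 4,"spin": 0,"gripper": 1},
  {"x": 0,"y": 0,"z": 3,"spin": 0,"gripper": 1},
  {"x": 0,"y": 0,"z": 2,"spin": 0,"gripper": 1},
  {"x": 0,"y": 0,"z": 1,"spin": 0,"gripper": 1},
  {"x": 0,"y": 0,"z": 1,"spin": 0,"gripper": 1},
  {"x": 0,"y": 0,"z": 0,"spin": 0,"gripper": 1},
  {"x": 0,"y": 0,"z": 0,"spin": 0,"gripper": 1},
])

```text
time: 18.5
eef_pos: [0.508, 0.0656, 0.1885]
tcp_rot: [0.71, 0.705, 0.0, 0.0]
contact_force: [-0.2, -0.6, -2.7]
opening: 0.079
finger_force: 58.6
```

```bash
python3 chk.py 2
```

```text
18.5 [0.50796115 0.06563272 0.1884909 ] rack -0.08341165533811055 0.05876731442975673 psi 1.5637810334069446 [-0.18051756 -0.56109709 -2.74130035]
```

step_arm([
  {"x": 1,"y": 0,"z": 1,"spin": 0,"gripper": 1},
  {"x": 1,"y": 0,"z": 1,"spin": 0,"gripper": 1},
  {"x": 0,"y": 0,"z": 1,"spin": 0,"gripper": 1},
  {"x": 0,"y": 0,"z": 0.5,"spin": 0,"gripper": 1},
  {"x": 0,"y": 0,"z": 0,"spin": 0,"gripper": 1},
  {"x": 0,"y": 0,"z": 0,"spin": 0,"gripper": 1},
  {"x": 0,"y": 0,"z": 0,"spin": 0,"gripper": 1},
  {"x": 0,"y": 0,"z": 0,"spin": 0,"gripper": 1},
  {"x": 0,"y": 0,"z": 0,"spin": 0,"gripper": 1},
  {"x": 0,"y": 0,"z": 0,"spin": 0,"gripper": 1},
])

```text
time: 19.6
eef_pos: [0.508, 0.0678, 0.1853]
tcp_rot: [0.71, 0.705, 0.0, 0.0]
contact_force: [-2.8, 0.7, 3.7]
opening: 0.071
finger_force: 59.1
```

step_arm([
  {"x": 0,"y": 0,"z": 0,"spin": 0,"gripper": 0.8},
  {"x": 0,"y": 0,"z": 0,"spin": 0,"gripper": 0.7},
  {"x": 0,"y": 0,"z": 0,"spin": 0,"gripper": 0.6},
  {"x": 0,"y": 0,"z": 0,"spin": 0,"gripper": 0.5},
  {"x": 0,"y": 0,"z": 0,"spin": 0,"gripper": 0.4},
  {"x": 0,"y": 0,"z": 0,"spin": 0,"gripper": 0.3},
  {"x": 0,"y": 0,"z": 0,"spin": 0,"gripper": 0.3},
  {"x": 0,"y": 0,"z": 0,"spin": 0,"gripper": 0.3},
  {"x": 0,"y": 0,"z": 0,"spin": 0,"gripper": 0.3},
  {"x": 0,"y": 0,"z": 0,"spin": 0,"gripper": 0.3},
])

```text
time: 20.6
eef_pos: [0.5079, 0.0676, 0.1848]
tcp_rot: [0.71, 0.705, -0.0, -0.0]
contact_force: [0.7, 0.6, -0.4]
opening: 0.351
finger_force: 0.0
```

step_arm([
  {"x": 0,"y": 0,"z": -5,"spin": 0,"gripper": 0.3},
  {"x": 0,"y": 0,"z": -10,"spin": 0,"gripper": 0.3},
  {"x": 0,"y": 0,"z": -15,"spin": 0,"gripper": 0.3},
  {"x": 0,"y": 0,"z": -20,"spin": 0,"gripper": 0.3},
  {"x": 0,"y": 0,"z": -30,"spin": 0,"gripper": 0.3},
  {"x": 0,"y": 0,"z": -30,"spin": 0,"gripper": 0.3},
  {"x": -30,"y": 0,"z": -20,"spin": 0,"gripper": 0.3},
  {"x": -40,"y": 0,"z": 0,"spin": 0,"gripper": 0.3},
  {"x": -40,"y": 0,"z": 0,"spin": 0,"gripper": 0.3},
  {"x": -40,"y": 0,"z": 0,"spin": 0,"gripper": 0.3},
])

```text
time: 21.6
eef_pos: [0.5069, -0.0837, 0.3172]
tcp_rot: [0.709, 0.705, 0.001, 0.001]
contact_force: [1.0, 0.5, 0.2]
opening: 0.347
finger_force: 0.0
```

```bash
python3 chk.py 3; python3 - <<'E'
from h import *
c=cam('top'); C=cloud(c); u,v=project(c,[.53,.07,.2])[0].astype(int)
a=c['color'][v-60:v+60,u-60:u+60]; b=cv2.imread('pics/ks3.png')[:,:,::-1]
cv2.imwrite('pics/fin.png',np.hstack([cv2.resize(a,(480,480),interpolation=cv2.INTER_CUBIC),cv2.resize(b,(640,480))])[:,:,::-1][:, :1120])
f=cv2.imread('pics/fin.png'); cv2.imwrite('pics/fin.png',cv2.resize(f,(800,343)))
O=np.array([.5909,.0062]);yaw=-.008;ex=np.array([np.cos(yaw),np.sin(yaw)]);ey=np.array([-ex[1],ex[0]])
X=(C[...,:2]-O)@ex;Y=(C[...,:2]-O)@ey;Z=C[...,2]
g=(abs(X-.07)<.025)&(abs(Y-.06)<.02)&(Z>.2)&(Z<.26);print('grip',g.sum(),[np.percentile(q[g],[2,50,98]).round(4) for q in (X,Y,Z)])
g=(abs(X+.085)<.012)&(abs(Y-.06)<.06)&(Z>.18)&(Z<.21);print('bar',g.sum(),[np.percentile(q[g],[2,50,98]).round(4) for q in (X,Y,Z)])
E
```

```text
21.6 [ 0.50692867 -0.0837166   0.31716351] rack -0.08324931924231825 -0.09058548475341135 psi 1.5644494978718586 [1.03050667 0.50286393 0.22731696]
grip 208 [array([0.0462, 0.0678, 0.0887]), array([0.0515, 0.0597, 0.0693]), array([0.2263, 0.2341, 0.2387])]
bar 305 [array([-0.0953, -0.0852, -0.0748]), array([0.0072, 0.0611, 0.1114]), array([0.1813, 0.1913, 0.1955])]
```

View pics/fin.png

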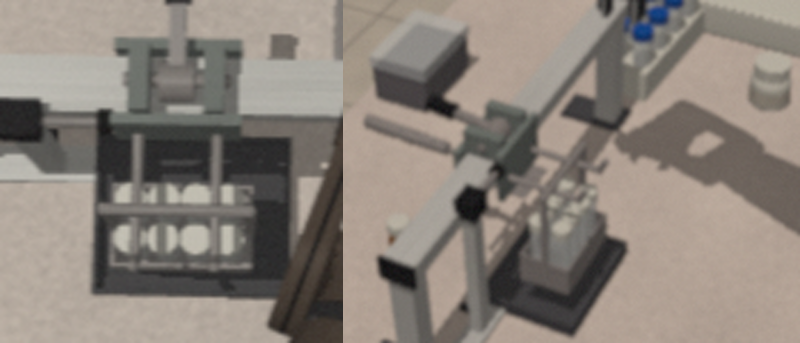

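The basket hangs across both prongs at (-0.085, 0.061) with the bar's top at 0.193, over the tray. The lever is down and the buffer head is against the plate, still pushed in. The gripper is clear.

```bash
python3 -c "
from plant import *
print(sign_off())"
```

```text
the job is handed in; nothing more can be done
None
```

The job is done and handed in at about 22 s: the carriage is locked with the buffer pushed in about 6 of its 12 mm, the basket hangs across both prongs over the tray, and I saw no other item moved.

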